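# Uncover the valve box and shut the marked valve

## Task

Push the loose metal cover of the valve box on the bench along its guides to the right, up to the end stop, so that the two valves lie open to view; slide it, do not lift it off. Then push the handle that ends in a round disc clockwise until it stops, square across its pipe, so that this valve is shut. Leave the plain straight handle open and do not disturb the things standing round the box.

Things in the scene. Friction and masses are not known exactly. Their poses are not given: they have to be found in the camera images.
- valve_box: Long grey metal box fixed on the bench, 140 (x) x 476 (y) x 82 mm. Origin: centre of its underside; y along its length to the robot's left (within 0.2 rad), x across it away from the robot. Long walls are runners, tops at z = 62 mm, inside aluminium side guides 130 mm apart (140 outside, tops at 70 mm). Right half closed, top at 60 mm. Feet 8 mm high stick out 22 mm behind at y = +-170 mm.
- well (a point): Centre of the floor of the open well in the box's left half, at box (0, 119.5, 10) mm. The well is 114 mm (x) by 219 mm (y, from +10 to +229 mm); both valves stand in it. Its left end wall (6 mm thick) is 60 mm high, so the cover's left end face is free to push.
- end_stop (a point): Middle of the top of the end stop's inner face, at the right end of the box: box (0, -235, 82) mm. The cover's right end meets it when fully open.
- cover: Loose solid aluminium slab 126 (x) x 235 (y) x 22 mm, 0.3 to 0.55 kg, too wide to grip. Lies on the runners (underside at box z = 62, top 84 mm), 2 mm play to each side guide; slides with 1 to 5 N. Origin: centre of underside, axes as the box's. Starts at box y = +105 to +117 mm, hiding the well; at the end stop it is at y = -117.5 mm. Its left end face is 117.5 mm from the origin along +y.
- disc_handle (a joint): Angle (rad) of the marked valve's handle: 0 = open, along its pipe, pointing to the box's -x (to the robot). Turns clockwise seen from above; 1.57 = shut at its stop, pointing to the box's +y (left). Starts at 0 to 0.2, stays where left, about 3 N at its end turns it. Steel arm 11 mm wide ending in a flat round disc, 28 mm diameter, centred 46 mm from the pivot.
- disc_pivot (a point): On the turning axis of the disc-ended handle, level with the handle's top. It lies at box x = +30 mm and y = +160 or +72 mm (which valve is the marked one changes).
- disc_end (a point): Centre of the disc's top, at the end of the marked handle; moves with it. Top at box z = 54 mm, underside at 40 mm; the brass pipe below reaches up to z = 38.5 mm.
- plain_handle (a joint): The other valve's handle, same values and directions and height; starts at 0 to 0.2 and must stay open. Steel bar 11 mm wide with a straight square end 60 mm from its pivot, no disc. Pivot at box x = +30 mm and the other one of y = +160 / +72 mm.
- plain_end (a point): On top of the plain handle, 46 mm from its pivot; moves with it.
- flux_bottle: Amber plastic bottle, 45 mm diameter, 107 mm high, standing loose behind the right half of the box; origin at the centre of its underside. Bystander.
- transformer: Small green transformer, 50 x 46 x 52 mm, standing loose in front of the box; origin at the centre of its underside. Bystander.
- driver_black: Black-handled screwdriver, 16 x 163 x 16 mm, lying loose in front of the right half of the box, roughly along it; origin at the centre of the underside. Bystander.

How it is judged:
By the outcome, as a careful person would: the job done as asked, in the order asked, and still so for the second after the job is handed in, with the robot touching nothing.
It also fails if it takes over 48 s, if anything falls off the work surface, if the arm or the gripper's body presses on something with over 40 N, if the wrist force passes 120 N, or if a joint passes its speed limit or range.

## Robot

A 6-joint arm with a two-finger parallel gripper is mounted at the origin on a cart in front of the work surface, level with it; the furniture and walls round the work are solid. World frame = base frame: x ahead of the robot, y to its left, z up, the work surface at z = 0. Lengths are in m, angles in degrees, forces in N, time in s.
With the tool pointing down it reaches from about 0.325 to 0.775 m from the base axis. Payload 5.5 kg.
Tool frame: the origin (TCP) lies between the finger pads; the fingertips stand 22 mm ahead of it and the grasp point (between the pads) lies 3 mm ahead of it; z points along the fingers, y is the line along which they close (so a half turn about z gives the same grasp; the last joint's range is limited). The gripper opens to 88 mm and grips with 3 to 60 N. Pads are 20 mm wide; open, the fingers measure 115 mm over their backs; the gripper's body (75 mm by 178 mm) begins 61 mm behind the grasp point.
Start: joints at [-70.743, 5.22, 70.514, -0, 104.267, -3.249], TCP at [0.23, -0.554, 0.245] pointing down, gripper open.
Joint ranges: [-164.24, 164.24], [-49.07, 125.15], [9.68, 141.18], [-86.29, 266.29], [3.28, 154.24], [-151.56, 151.56]. Speed limits (degrees/s): [147.25, 147.25, 172.46, 180, 180, 180].

## Interface

Orientations are given as [roll, pitch, yaw] about the fixed x, y, z axes, in that order (R = Rz(yaw) Ry(pitch) Rx(roll)).
In Python, from bench import * gives the robot as it stands. The module is installed in compiled form; this text tells all that it offers.
- The arm moves only by the shell command python3 -m pendant 'ROWS' [OPENING]. ROWS is a JSON object with one list for each field, all of the same length, 1 to 10, a row being the entries at one place: x, y, z (the shift in shares of 1 m (1.0 is 1 m)), rx, ry, rz (a rotation vector in parts of the range, where 1.0 means 180 degrees); each row shifts and turns the commanded pose from where the row before left it, along the tool's axes as they then stand; what a row does not reach is not made up. A row lasts 1/8 s, in which the tool goes at most 0.0625 m and 10.7 degrees, less where a joint would pass 70% of its speed; a pose out of reach is approached as far as the arm can. OPENING is the finger opening in m, set as the command begins (- or left out keeps the last). The fingers move at their own pace and stop on an object; the grip force is fixed at half the most. Time passes only in rows, so rows that do not move let the fingers close. It prints the time, the measured TCP pose, the force, the opening and the grip force at its end. A shift or turn number past 1, either way, is cut back to 1. Input that does not fit is refused with a message, and nothing moves.
- observe(): the state, without advancing time (a new reading comes with each control period).
- get_image(name): name is "scene" or "side" or "wrist"; returns the picture (400x640x3 uint8, red, green, blue); there is no depth.
- camera_info(name): a dict with "fx", "fy", "cx", "cy" (pixels), "R" (3x3) and "t" (3): a world point X has camera coordinates R X + t. Camera axes: x right, y down, z forward; pixel columns grow to the right and rows downward; lengths in m; the calibration is good to about 2 mm. A picture is of the moment at which its call begins: read the wrist's pose just before it. camera_info takes no time and is no camera call; for the wrist camera it gives the pose at the moment of the call.
- finish_job(): hands the job in; it is judged then, once.
The state is a dict: "time_s": time; "joint_positions": joint angles; "dq": joint speeds; "joint_efforts": joint torques, N m; "position": TCP position; "tcp_rot": TCP orientation; "force": force on the tool from outside, world axes, zero at the start; "wrist_torque": the same for the moment, N m; "gripper_width": finger opening in m; "finger_force": force on a finger pad.
Only numpy, scipy, OpenCV 4.12 (cv2) and the standard library are available. Lean on these libraries where they do the work, as an engineer would, in place of code of your own. Each camera call takes 0.05 s, during which the arm holds its last target. There are 200 camera calls.

## Working session

There is one attempt and no reset: what is moved stays moved. The work goes in short steps, Python scripts to look and compute and a shell command to move; the robot and the scene stay as the last step left them, time stands still between calls to the robot, and variables do not carry over. Pictures are saved under pics/ and viewed, at most 10 in all, crops included, and the job is handed in when it is done.

```bash
mkdir -p pics; python3 - <<'E'
from bench import *
import cv2
s=observe();print(s)
for n in("scene","side"):
    c=camera_info(n);print(n,c)
    cv2.imwrite(f"pics/{n}0.png",get_image(n)[:,:,::-1])
E
```

```text
{'time_s': 0.0, 'joint_positions': array([-7.07455362e+01,  5.26216920e+00,  7.05802592e+01, -1.51639067e-03,
        1.04267501e+02, -3.24672564e+00]), 'dq': array([ 0.00088013,  0.09222118, -0.02196391,  0.00871735,  0.00050592,
        0.12835991]), 'joint_efforts': array([-2.75608054e-04, -4.46454155e+01, -4.06442249e+01,  6.96180901e-02,
        2.94201623e-02, -1.15368548e-04]), 'position': array([ 0.22954693, -0.55407845,  0.24353263]), 'tcp_rot': array([-1.79890164e+02, -4.75795936e-03,  2.25008126e+01]), 'force': array([-0.31190957,  0.12442715, -0.35790696]), 'wrist_torque': array([0.00716526, 0.04990514, 0.0371413 ]), 'finger_force': 0.0, 'gripper_width': 0.0880075986170369}
scene {'fx': 411.58710155079467, 'fy': 411.58710155079467, 'cx': 323.6289912005184, 'cy': 200.43973677120366, 'R': array([[ 0.90636515, -0.42237355, -0.01013899],
       [-0.31467163, -0.65884665, -0.68330291],
       [ 0.28192904,  0.62251239, -0.73006461]]), 't': array([-0.56224202,  0.13044659,  0.90267383])}
side {'fx': 385.8957754110838, 'fy': 385.8957754110838, 'cx': 319.6149952854683, 'cy': 202.35922240203595, 'R': array([[ 0.92829117, -0.37159885,  0.01377657],
       [-0.23203316, -0.60779723, -0.75943607],
       [ 0.29057893,  0.70178118, -0.65043606]]), 't': array([-0.59644466,  0.10551696,  0.84616949])}
```

View pics/scene0.png

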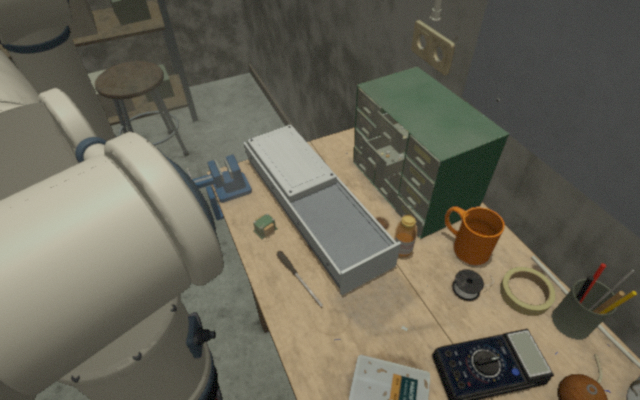

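View pics/side0.png

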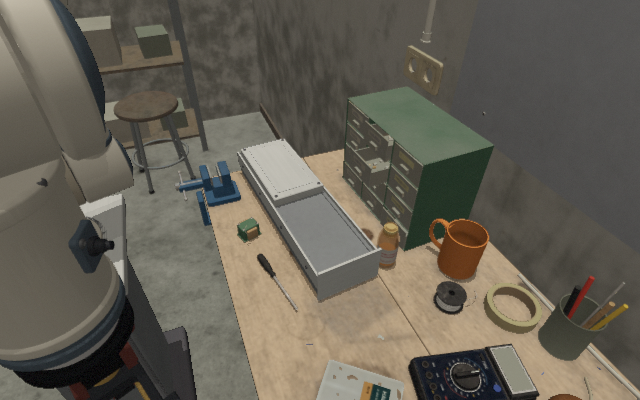

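The scene picture shows the cover on the left/far half of the box, from about (245,140) to (338,180). The end stop is near (340,285)-(398,250), and the green drawer cabinet stands behind the box. I'll zoom in to pick corners.

```bash
python3 - <<'E'
import cv2,numpy as np
a=cv2.imread("pics/scene0.png")[120:292,240:405];b=cv2.imread("pics/side0.png")[132:304,230:390]
f=lambda i:cv2.resize(i,None,fx=2.4,fy=2.4,interpolation=cv2.INTER_CUBIC)
cv2.imwrite("pics/c0.png",np.hstack([f(a),f(b)]));print(f(a).shape)
E
```

```text
(413, 396, 3)
```

View pics/c0.png

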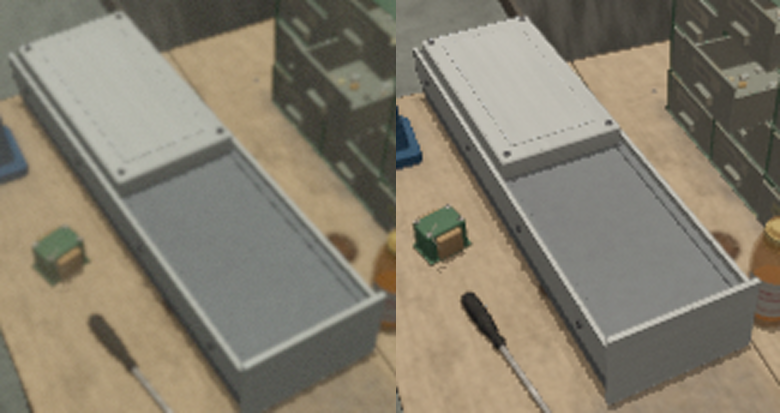

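```bash
cat > h.py <<'E'
from bench import *
import numpy as np, cv2
def proj(c,X):
    p=np.atleast_2d(X)@c["R"].T+c["t"]; return np.c_[c["fx"]*p[:,0]/p[:,2]+c["cx"],c["fy"]*p[:,1]/p[:,2]+c["cy"]]
def w(B,X):
    X=np.atleast_2d(X)*1.;c,s=np.cos(B[2]),np.sin(B[2])
    return np.c_[B[0]+c*X[:,0]-s*X[:,1],B[1]+s*X[:,0]+c*X[:,1],X[:,2]]
E
python3 - <<'E'
from h import *
from scipy.optimize import least_squares
S=[(22,44),(118,12),(230,137),(119,187),(243,364),(382,294)]
D=[(425,42),(523,16),(620,133),(505,165),(608,341),(757,282),(612,403),(752,345)]
S=np.array(S)/2.4+[240,120];D=(np.array(D)-[396,0])/2.4+[230,132]
def pts(p):
    y=p[3];h=.1175
    return w(p,[(-.063,y+h,.084),(.063,y+h,.084),(.063,y-h,.084),(-.063,y-h,.084),(-.07,-.238,.082),(.07,-.238,.082),(-.07,-.238,0),(.07,-.238,0)])
cs,cd=camera_info("scene"),camera_info("side")
r=lambda p:np.r_[(proj(cs,pts(p)[:6])-S).ravel(),(proj(cd,pts(p))-D).ravel()]
o=least_squares(r,[.5,.1,0,.11],loss="soft_l1");print(o.x,np.degrees(o.x[2]));print(r(o.x).reshape(-1,2).round(1))
B=o.x;np.save("B.npy",B)
print(w(B,[(0,B[3]+.1175,.07),(0,-.1175+.1175,.07),(.03,.16,.054),(.03,.072,.054)]))
E
```

```text
[ 0.54830576 -0.09170624  0.10182721  0.10313034] 5.834269561295977
[[-2.   2.1]
 [ 1.9 -0.2]
 [ 2.5 -0. ]
 [ 0.5 -0.3]
 [ 0.7  1.6]
 [ 1.7 -0.1]
 [-2.8 -0.4]
 [ 0.6 -0.7]
 [ 0.7 -2.2]
 [-1.6  0.3]
 [-0.8 -0.1]
 [ 0.7 -1.3]
 [-2.9  0.8]
 [-1.8 -0.8]]
[[ 0.52587839  0.12778126  0.07      ]
 [ 0.54830576 -0.09170624  0.07      ]
 [ 0.56188615  0.07051451  0.054     ]
 [ 0.57083147 -0.01702965  0.054     ]]
```

```bash
python3 - <<'E'
from h import *
B=np.load("B.npy")
def ray(c,u,v,z):
    d=c["R"].T@[(u-c["cx"])/c["fx"],(v-c["cy"])/c["fy"],1];o=-c["R"].T@c["t"];return o+d*(z-o[2])/d[2]
def box(X):
    d=X[:2]-B[:2];c,s=np.cos(B[2]),np.sin(B[2]);return np.round([c*d[0]+s*d[1],-s*d[0]+c*d[1]],3)
S,D=camera_info("scene"),camera_info("side")
for x,y in[(272,95),(388,222)]:print("S",box(ray(S,240+x/2.4,120+y/2.4,0)))
for x,y in[(668,100),(750,212)]:print("D",box(ray(D,230+(x-396)/2.4,132+y/2.4,0)))
for n,x,y,z in[("tr",60,262,0.02),]:print(n,box(ray(S,240+x/2.4,120+y/2.4,z)))
p=w(B,[(0,.260,.2)]);print(p)
o=observe()
from scipy.spatial.transform import Rotation as R
print(R.from_euler("xyz",o["tcp_rot"],degrees=True).as_matrix().round(3))
E
```

```text
S [0.183 0.096]
S [ 0.175 -0.124]
D [0.188 0.102]
D [ 0.166 -0.1  ]
tr [-0.133 -0.016]
[[0.52187641 0.16694698 0.2       ]]
[[ 0.924  0.383 -0.001]
 [ 0.383 -0.924  0.002]
 [ 0.    -0.002 -1.   ]]
```

Careful with the scale: turns go in shares of 180 degrees. That gives: -5.4 degrees is -0.03.

```bash
python3 -m pendant '{"x":[0.055,0.055,0.055,0.055,0.055,0.055,0.055,0.055],"y":[-0.003,-0.003,-0.003,-0.003,-0.003,-0.003,-0.003,-0.003],"z":[0,0,0,0,0,0,0,0],"rx":[0,0,0,0,0,0,0,0],"ry":[0,0,0,0,0,0,0,0],"rz":[-0.03,-0.03,-0.03,-0.03,-0.03,-0.03,-0.03,-0.03]}' 0.05; python3 -m pendant '{"x":[0.055,0.055,0.055,0.055,0.055,0.055,0.05,0.04],"y":[-0.003,-0.003,-0.003,-0.003,-0.003,-0.003,-0.003,0],"z":[0,0,0,0,0,0,0,0],"rx":[0,0,0,0,0,0,0,0],"ry":[0,0,0,0,0,0,0,0],"rz":[-0.03,-0.03,-0.03,-0.03,-0.03,-0.0222,0,0]}'
cat >> h.py <<'E'
from scipy.spatial.transform import Rotation as R
def status(B):
    o=observe();d=o["position"][:2]-B[:2];c,s=np.cos(B[2]),np.sin(B[2])
    M=R.from_euler("xyz",o["tcp_rot"],degrees=True).as_matrix()
    print("t",o["time_s"],"box",np.round([c*d[0]+s*d[1],-s*d[0]+c*d[1],o["position"][2]],4),"yaw err",o["tcp_rot"][2]-90-np.degrees(B[2]),o["tcp_rot"],"F",o["force"].round(1))
    print("box x,y in tool",(M.T@[c,s,0]).round(3),(M.T@[-s,c,0]).round(3))
E
python3 - <<'E'
from h import *
status(np.load("B.npy"));c=camera_info("wrist");cv2.imwrite("pics/w1.png",get_image("wrist")[:,:,::-1])
import pickle;pickle.dump(c,open("w1.pkl","wb"))
E
```

```text
time_s: 1.1
position: [0.5373, -0.2508, 0.2438]
tcp_rot: [-179.9, -0.0, 65.9]
force: [1.2, -0.9, -1.0]
gripper_width: 0.0501
finger_force: 0.0
time_s: 2.1
position: [0.5659, 0.1619, 0.2441]
tcp_rot: [-180.0, -0.0, 96.8]
force: [0.4, 0.3, 0.6]
gripper_width: 0.0499
finger_force: 0.0
t 2.1 box [0.0432 0.2505 0.2441] yaw err 0.9372665591592328 [-1.79952902e+02 -5.40999599e-03  9.67715361e+01] F [0.4 0.3 0.6]
box x,y in tool [-0.016  1.    -0.001] [1.    0.016 0.   ]
```

View pics/w1.png

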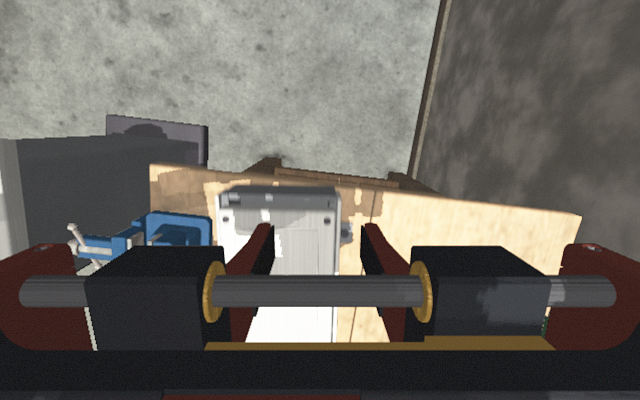

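The wrist view shows the cover's left end edge at about row 209, columns 219–340, with the vise to the left. I'll use this to refine the position.

```bash
python3 - <<'E'
from h import *
import pickle
B=np.load("B.npy");c=pickle.load(open("w1.pkl","rb"));h=B[3]+.1175
print("pred cover",proj(c,w(B,[(-.063,h,.084),(.063,h,.084),(-.063,h,.062),(.063,h,.062)])).round(1).tolist())
print("pred guide ends",proj(c,w(B,[(-.07,.238,.07),(.07,.238,.07),(-.07,.238,0),(.07,.238,0)])).round(1).tolist())
print("scale px/m",c["fx"]/(c["R"]@w(B,[(0,h,.084)])[0]+c["t"])[2])
E
python3 - <<'E'
import cv2
a=cv2.imread("pics/w1.png")[170:250,190:370]
cv2.imwrite("pics/w1c.png",cv2.resize(a,None,fx=4.4,fy=4.4,interpolation=cv2.INTER_CUBIC))
E
```

```text
pred cover [[216.1, 215.8], [334.7, 217.7], [222.5, 210.0], [333.6, 211.8]]
pred guide ends [[212.9, 196.7], [340.9, 198.8], [231.0, 184.2], [336.8, 186.0]]
scale px/m 941.5971369726557
```

View pics/w1c.png

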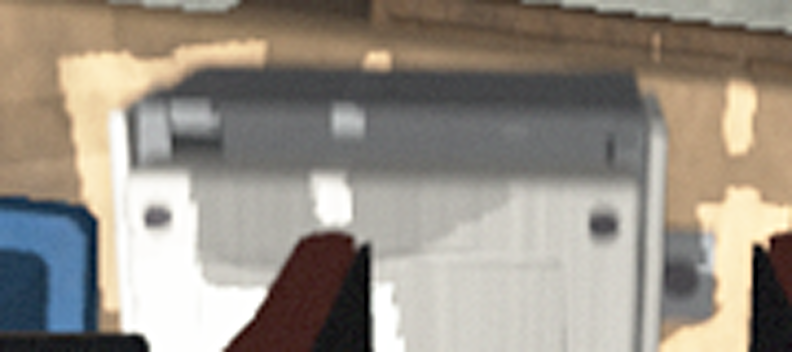

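```bash
python3 - <<'E'
from h import *
import pickle
from scipy.optimize import least_squares
S=[(22,44),(118,12),(230,137),(119,187),(243,364),(382,294)]
D=[(425,42),(523,16),(620,133),(505,165),(608,341),(757,282),(612,403),(752,345)]
S=np.array(S)/2.4+[240,120];D=(np.array(D)-[396,0])/2.4+[230,132]
W=np.array([(128,172),(638,175),(115,107),(660,97)])/4.4+[190,170]
def pts(p):
    y=p[3];h=.1175
    return w(p,[(-.063,y+h,.084),(.063,y+h,.084),(.063,y-h,.084),(-.063,y-h,.084),(-.07,-.238,.082),(.07,-.238,.082),(-.07,-.238,0),(.07,-.238,0),(-.07,.238,.07),(.07,.238,.07)])
cs,cd=camera_info("scene"),camera_info("side");cw=pickle.load(open("w1.pkl","rb"))
r=lambda p:np.r_[(proj(cs,pts(p)[:6])-S).ravel(),(proj(cd,pts(p)[:8])-D).ravel(),(proj(cw,pts(p)[[0,1,8,9]])-W).ravel()*1]
o=least_squares(r,[.5,.1,0,.11],loss="soft_l1");print(o.x,np.degrees(o.x[2]));print(r(o.x).reshape(-1,2).round(1)[-4:])
B=o.x;np.save("B.npy",B);status(B);print(B[3]+.1175)
E
```

```text
[ 0.54915088 -0.0895273   0.1005898   0.10715786] 5.763371078108119
[[-2.2  1.1]
 [ 1.2  2.5]
 [-2.2  0.4]
 [ 2.2  5. ]]
t 2.15 box [0.0415 0.2527 0.244 ] yaw err 1.2137896310534328 [-1.79931915e+02 -1.76005539e-01  9.69771607e+01] F [-1.   1.6 -1.1]
box x,y in tool [-0.021  1.    -0.001] [1.    0.021 0.003]
0.22465785926565485
```

Scaled: 1.2 degrees is 0.0067.

```bash
python3 -m pendant '{"x":[0.006,0.006,0,0,0,0,0],"y":[-0.02,-0.0215,0,0,0,0,0],"z":[0.03,0.03,0.04,0.03,0.015,0.008,0],"rx":[0,0,0,0,0,0,0],"ry":[0,0,0,0,0,0,0],"rz":[0.0067,0,0,0,0,0,0]}'
python3 - <<'E'
from h import *
status(np.load("B.npy"));cv2.imwrite("pics/s2.png",cv2.resize(get_image("side")[90:240,190:400,::-1],None,fx=3.5,fy=3.5))
E
```

```text
time_s: 3.02
position: [0.5243, 0.1674, 0.092]
tcp_rot: [180.0, -0.0, 95.5]
force: [0.2, -0.4, 0.2]
gripper_width: 0.0503
finger_force: 0.0
t 3.025 box [0.0011 0.2581 0.092 ] yaw err -0.26462467441139115 [ 1.79984284e+02 -1.52225202e-03  9.54987464e+01] F [ 0.2 -0.4  0.2]
box x,y in tool [0.005 1.    0.   ] [ 1.    -0.005  0.   ]
```

View pics/s2.png

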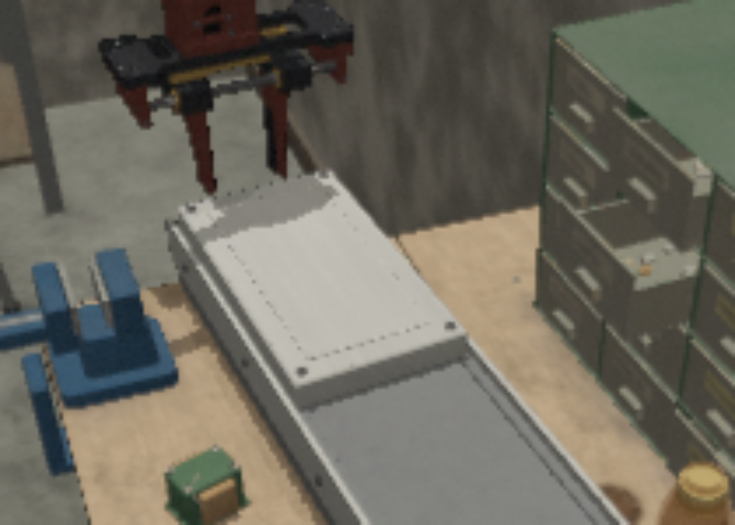

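The fingers stand behind the cover's left end, with their tips below its top face. Next I push along the guides.

```bash
python3 -m pendant '{"x":[-0.01,-0.01,-0.01,-0.012,-0.012,-0.012,-0.012,-0.012],"y":[0,0,0,0,0,0,0,0],"z":[0,0,0,0,0,0,0,0],"rx":[0,0,0,0,0,0,0,0],"ry":[0,0,0,0,0,0,0,0],"rz":[0,0,0,0,0,0,0,0]}'
python3 -c "
from h import *
status(np.load('B.npy'))"
```

```text
time_s: 4.08
position: [0.533, 0.0778, 0.0924]
tcp_rot: [179.9, -0.1, 95.5]
force: [-0.6, 5.9, 2.6]
gripper_width: 0.05
finger_force: 2.7
t 4.075 box [0.0007 0.1682 0.0924] yaw err -0.2424889468294369 [ 1.79926263e+02 -1.03558102e-01  9.55208821e+01] F [-0.6  5.9  2.6]
box x,y in tool [0.004 1.    0.001] [ 1.    -0.004  0.002]
```

```bash
python3 -m pendant '{"x":[-0.013,-0.013,-0.013,-0.013,-0.013,-0.013,-0.013,-0.013,-0.013,-0.013],"y":[0,0,0,0,0,0,0,0,0,0],"z":[0,0,0,0,0,0,0,0,0,0],"rx":[0,0,0,0,0,0,0,0,0,0],"ry":[0,0,0,0,0,0,0,0,0,0],"rz":[0,0,0,0,0,0,0,0,0,0]}'; python3 -m pendant '{"x":[-0.006,-0.004,-0.004,-0.003],"y":[0,0,0,0],"z":[0,0,0,0],"rx":[0,0,0,0],"ry":[0,0,0,0],"rz":[0,0,0,0]}'
python3 -c "
from h import *
status(np.load('B.npy'))"
```

```text
time_s: 5.32
position: [0.5452, -0.0515, 0.0924]
tcp_rot: [180.0, -0.1, 95.5]
force: [0.4, 4.6, 4.0]
gripper_width: 0.0499
finger_force: 2.9
time_s: 5.82
position: [0.5469, -0.068, 0.0924]
tcp_rot: [180.0, -0.1, 95.5]
force: [-2.0, 7.0, 4.9]
gripper_width: 0.0502
finger_force: 3.2
t 5.825 box [-0.0001  0.0217  0.0924] yaw err -0.2390300561227976 [ 1.79950559e+02 -1.01182976e-01  9.55243410e+01] F [-2.   7.   4.9]
box x,y in tool [0.004 1.    0.001] [ 1.    -0.004  0.002]
```

```bash
python3 -m pendant '{"x":[-0.003,-0.003,-0.002],"y":[0,0,0],"z":[0,0,0],"rx":[0,0,0],"ry":[0,0,0],"rz":[0,0,0]}'; python3 -m pendant '{"x":[-0.002,-0.001],"y":[0,0],"z":[0,0],"rx":[0,0],"ry":[0,0],"rz":[0,0]}';  python3 -m pendant '{"x":[-0.001,-0.001],"y":[0,0],"z":[0,0],"rx":[0,0],"ry":[0,0],"rz":[0,0]}'
```

```text
time_s: 6.2
position: [0.5476, -0.0759, 0.0924]
tcp_rot: [180.0, -0.1, 95.5]
force: [-0.9, 5.3, 4.2]
gripper_width: 0.0499
finger_force: 3.2
time_s: 6.45
position: [0.5478, -0.0776, 0.0924]
tcp_rot: [180.0, -0.3, 95.6]
force: [-2.3, 11.5, 6.4]
gripper_width: 0.0502
finger_force: 6.2
time_s: 6.7
position: [0.5478, -0.0777, 0.0925]
tcp_rot: [180.0, -0.4, 95.6]
force: [-2.7, 18.6, 7.4]
gripper_width: 0.0497
finger_force: 9.3
```

The pose stopped while the force rose to 19 N, so the cover is at the end stop. I'll back off, rise, and look.

```bash
python3 -m pendant '{"x":[0.006,0.008,0,0,0,-0.01,0],"y":[0,0,0,0,0,0,0],"z":[0,-0.005,-0.05,-0.05,-0.05,-0.02,0],"rx":[0,0,0,0,0,0,0],"ry":[0,0,0,0,0,0,0],"rz":[0,0,0,0,0,0,0]}' 0.0
python3 - <<'E'
from h import *
import pickle
status(np.load("B.npy"));c=camera_info("wrist");pickle.dump(c,open("w2.pkl","wb"))
a=get_image("wrist")[:,:,::-1];b=get_image("scene")[:,:,::-1]
cv2.imwrite("pics/w2f.png",a);cv2.imwrite("pics/sc2f.png",b)
f=lambda i,h:cv2.resize(i,(400,h),interpolation=cv2.INTER_CUBIC)
cv2.imwrite("pics/w2.png",np.hstack([f(a[100:350,200:450],400),f(b[110:310,230:430],400)]))
B=np.load("B.npy");print(proj(c,w(B,[(.03,.16,.054),(.03,.072,.054),(0,.0,.084)])))
E
```

```text
time_s: 7.58
position: [0.5482, -0.0783, 0.2689]
tcp_rot: [179.8, 0.1, 95.4]
force: [0.1, 0.3, -0.1]
gripper_width: 0.0
finger_force: 0.0
t 7.575 box [1.000e-04 1.130e-02 2.689e-01] yaw err -0.3344051637435088 [1.79789073e+02 1.08149482e-01 9.54289659e+01] F [ 0.1  0.3 -0.1]
box x,y in tool [0.006 1.    0.004] [ 1.    -0.006 -0.002]
[[342.27548913  46.01261743]
 [341.1303004  128.64083274]
 [315.82638737 194.75114665]]
```

View pics/w2.png

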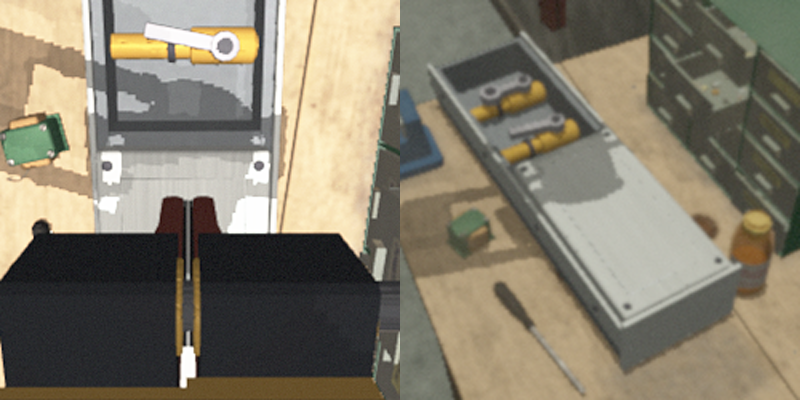

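The cover is at the stop. The near valve's handle is the plain bar, with its pivot at full-image pixel (341,128) against a predicted (341,129). The disc valve is therefore the one at y = +160. I'll bring the closed fingers down to the right of the disc.

Scaled: -0.3 degrees is -0.0017.

```bash
python3 -m pendant '{"x":[0.055,0.056,0,0,0],"y":[-0.008,-0.008,0,0,0],"z":[0,0,0.03,0.03,0],"rx":[0,0,0,0,0],"ry":[0,0,0,0,0],"rz":[-0.0017,0,0,0,0]}'
python3 - <<'E'
from h import *
B=np.load("B.npy");status(B);c=camera_info("wrist");a=get_image("wrist")[:,:,::-1]
b=get_image("side")[:,:,::-1]
f=lambda i:cv2.resize(i,(400,400),interpolation=cv2.INTER_CUBIC)
cv2.imwrite("pics/w3.png",np.hstack([f(a[60:310,200:450]),f(b[120:260,220:360])]))
print(proj(c,w(B,[(.03,.16,.054),(-.016,.16,.054),(-.0152,.169,.054)])),proj(camera_info("side"),w(B,[(.03,.16,.054),(-.016,.16,.054)])))
E
```

```text
time_s: 8.3
position: [0.5188, 0.0318, 0.202]
tcp_rot: [-179.5, -0.0, 95.8]
force: [-0.3, -0.2, -0.5]
gripper_width: 0.0002
finger_force: 0.0
t 8.3 box [-0.018   0.1238  0.202 ] yaw err 0.0703868014275768 [-1.79527332e+02 -4.40800289e-02  9.58337579e+01] F [-0.3 -0.2 -0.5]
box x,y in tool [-0.001  1.    -0.008] [1.    0.001 0.001]
[[367.32370398 156.24140573]
 [319.76471204 156.13209358]
 [320.63103623 146.71967888]] [[281.93597771 160.86437722]
 [265.72739289 165.31904606]]
```

View pics/w3.png

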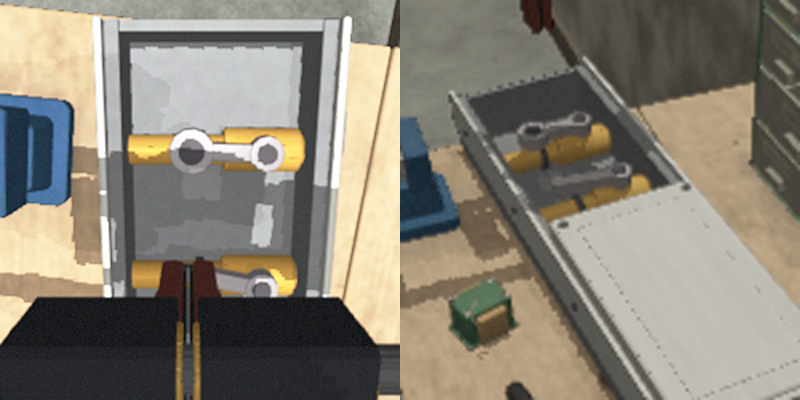

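The picture shows the disc at full pixel (319,155) and its pivot at (366,156), so θ≈0 and the prediction matches. The gap between the handles is clear, so I descend.

```bash
python3 -m pendant '{"x":[0,0,0,0,0,0],"y":[0.002,0,0,0,0,0],"z":[0.04,0.04,0.03,0.015,0.01,0],"rx":[0,0,0,0,0,0],"ry":[0,0,0,0,0,0],"rz":[0,0,0,0,0,0]}'
python3 -c "
from h import *
status(np.load('B.npy'))"
```

```text
time_s: 9.15
position: [0.5231, 0.0316, 0.0721]
tcp_rot: [180.0, 0.0, 95.8]
force: [0.5, -0.2, 0.2]
gripper_width: 0.0005
finger_force: 0.0
t 9.15 box [-0.0138  0.1231  0.0721] yaw err 0.036764654474015224 [1.79972304e+02 5.32127259e-04 9.58001357e+01] F [ 0.5 -0.2  0.2]
box x,y in tool [-0.001  1.     0.   ] [ 1.     0.001 -0.   ]
```

```bash
python3 -m pendant '{"x":[0,0.007,0.007,0.008,0.008,0.008],"y":[0,-0.001,-0.002,-0.003,-0.002,-0.002],"z":[0.005,0,0,0,0,0],"rx":[0,0,0,0,0,0],"ry":[0,0,0,0,0,0],"rz":[0,0,0,0,0,0]}'
python3 -c "
from h import *
status(np.load('B.npy'))"
```

```text
time_s: 9.9
position: [0.5093, 0.0685, 0.0671]
tcp_rot: [179.9, 0.1, 95.8]
force: [2.0, -3.8, 0.6]
gripper_width: 0.0004
finger_force: 1.7
t 9.9 box [-0.0238  0.1612  0.0671] yaw err 0.02743683630331173 [1.79925495e+02 7.07547216e-02 9.57908079e+01] F [ 2.  -3.8  0.6]
box x,y in tool [-0.     1.     0.001] [ 1.     0.    -0.001]
```

```bash
python3 -m pendant '{"x":[0.008,0.008,0.007,0.006,0.006,0.005,0.003,0.002],"y":[0.0005,0.001,0.002,0.004,0.005,0.005,0.005,0.003],"z":[0,0,0,0,0,0,0,0],"rx":[0,0,0,0,0,0,0,0],"ry":[0,0,0,0,0,0,0,0],"rz":[0,0,0,0,0,0,0,0]}'
python3 -c "
from h import *
status(np.load('B.npy'))"
```

```text
time_s: 10.9
position: [0.5301, 0.1159, 0.0665]
tcp_rot: [-180.0, 0.0, 95.8]
force: [-2.4, -1.8, -0.1]
gripper_width: 0.0005
finger_force: 1.1
t 10.9 box [0.0017 0.2063 0.0665] yaw err 0.04373039539763379 [-1.79980321e+02  1.10344627e-03  9.58071015e+01] F [-2.4 -1.8 -0.1]
box x,y in tool [-0.001  1.    -0.   ] [ 1.     0.001 -0.   ]
```

Near the stop now, so I push gently along box +x until the force rises.

```bash
for i in 1; do :; done; python3 -m pendant '{"x":[0,0],"y":[0.002,0.002],"z":[0,0],"rx":[0,0],"ry":[0,0],"rz":[0,0]}'; python3 -m pendant '{"x":[0,0],"y":[0.002,0.001],"z":[0,0],"rx":[0,0],"ry":[0,0],"rz":[0,0]}'
```

```text
time_s: 11.15
position: [0.5334, 0.1171, 0.0665]
tcp_rot: [-179.9, -0.1, 95.8]
force: [-4.6, 3.2, -0.0]
gripper_width: 0.0005
finger_force: 2.0
time_s: 11.4
position: [0.5345, 0.1172, 0.0663]
tcp_rot: [-179.7, -0.1, 95.8]
force: [-15.2, 1.2, 5.0]
gripper_width: 0.0006
finger_force: 7.0
```

Stop reached at 15 N. I retreat and verify.

```bash
python3 -m pendant '{"x":[0,0],"y":[0.0015,0],"z":[0,0],"rx":[0,0],"ry":[0,0],"rz":[0,0]}'; python3 -m pendant '{"x":[0,0,0,0,-0.03,-0.055,0,0],"y":[-0.007,-0.007,0,0,0,0,0,0],"z":[0,0,-0.02,-0.05,-0.05,-0.02,0,0],"rx":[0,0,0,0,0,0,0,0],"ry":[0,0,0,0,0,0,0,0],"rz":[0,0,0,0,0,0,0,0]}'
python3 - <<'E'
from h import *
B=np.load("B.npy");status(B);c=camera_info("wrist");a=get_image("wrist")[:,:,::-1]
b=get_image("scene")[:,:,::-1]
f=lambda i:cv2.resize(i,(400,400),interpolation=cv2.INTER_CUBIC)
cv2.imwrite("pics/w4.png",np.hstack([f(a[60:310,200:450]),f(b[110:310,230:430])]))
print(((proj(c,w(B,[(.03,.16,.054),(.03,.206,.054)]))-[200,60])*1.6).round(1))
E
```

```text
time_s: 11.65
position: [0.5347, 0.1173, 0.0663]
tcp_rot: [-179.5, -0.1, 95.8]
force: [-18.5, 1.7, 8.1]
gripper_width: 0.0003
finger_force: 8.9
time_s: 12.65
position: [0.5331, 0.0308, 0.2072]
tcp_rot: [179.9, -0.0, 95.8]
force: [-0.3, -0.0, -0.2]
gripper_width: 0.0003
finger_force: 0.0
t 12.65 box [-0.0039  0.1214  0.2072] yaw err 0.0008996960313849556 [ 1.79941131e+02 -2.63643923e-02  9.57642708e+01] F [-0.3 -0.  -0.2]
box x,y in tool [-0.     1.     0.001] [1. 0. 0.]
[[241.2 149. ]
 [243.3  70.5]]
```

View pics/w4.png

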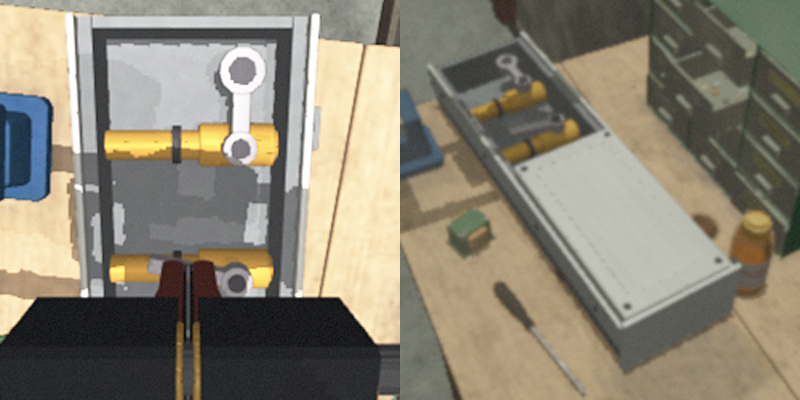

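The disc handle is square across its pipe: disc at (243,70) and pivot at (240,149), both as predicted. The plain handle is still open, the cover is at its stop, and the bystanders look unmoved.

```bash
python3 -c "
from bench import *
print(finish_job())"
```

```text
the job is handed in; nothing more can be done
None
```

I slid the cover right to its end stop and turned the disc handle clockwise to its stop, so that valve is shut. The plain handle is still open, the bystanders look undisturbed in the final pictures, and the job is handed in at about 12.7 s.

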